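# Load the fitting cell into the spring-contact cradle

## Robot

A 6-joint arm with a two-finger parallel gripper is mounted at the origin on the work surface. World frame = base frame: x ahead of the robot, y to its left, z up, the work surface at z = 0. Lengths are in m, angles in degrees, forces in N, time in s.
With the tool pointing down it reaches from about 0.35 to 0.875 m from the base axis. Payload 4.2 kg.
Tool frame: the origin (TCP) lies midway between the tips of the shut fingers; the grasp point (between the pads) lies 19 mm behind it; y points along the fingers, z is the direction in which the jaws open and shut, and the axes are right-handed (so a half turn about y gives the same grasp; the last joint's range is limited). The gripper opens to 87 mm and grips with 3 to 60 N. Pads are 19 mm wide; open, the fingers measure 117 mm over their backs; the gripper's body (75 mm by 190 mm) begins 51 mm behind the grasp point.
Start: joints at [-60.928, 22.042, 0.453, 0, -68.411, -14.817], TCP at [0.154, -0.606, 0.223] pointing down, gripper open.
Joint ranges: [-179.83, 179.83], [-69.29, 118.12], [-61.27, 80.66], [-181.25, 117.63], [-171.15, -9.14], [-177.46, 177.46]. Speed limits (degrees/s): [159.86, 159.86, 180, 180, 180, 180].

## Interface

Orientations are given as [roll, pitch, yaw] about the fixed x, y, z axes, in that order (R = Rz(yaw) Ry(pitch) Rx(roll)).
In Python, from workcell import env gives the robot as it stands. The module is installed in compiled form; this text tells all that it offers. Calls block until the motion is done:
- env.goto(position, orientation): joint-space move of the TCP to a pose.
- env.move_straight(position, rotation=None, rate=0.15, force_limit=None): straight line of the TCP; rotation=None keeps the orientation; rate is the mean speed in m/s. With force_limit (N) it stops when the force on the tool has changed by that much, and returns True; else False.
- env.set_joints(angles): joint-space move.
- env.gripper_to(opening, grasp_force=None): opening from 0.0 (shut) to 1.0 (fully open); grasp_force is the grip in N (None keeps the last); returns when the fingers have stopped.
- env.dwell(seconds).
- env.inverse_kinematics(position, orientation): joint angles nearest the present ones, or None.
- env.read_state(): the state.
- env.grab_frame(name): name is "scene" or "top" or "wrist"; returns a dict with "image" (400x640x3 uint8, blue, green, red), "fx", "fy", "cx", "cy" (pixels), "position" and "orientation" of the camera in the world. Camera axes: x right, y up, looking along -z (the intrinsics and any distortion apply to the point x, -y, -z); pixel columns grow to the right and rows downward; lengths in m; the calibration is good to about 2 mm. A picture is of the moment at which its call begins. There is no depth.
A pose or a line that the arm cannot do raises env.Unreachable and nothing moves.
- env.close_job(): hands the job in, once; it reports no verdict.
Trained networks look in a picture, given as the dict that the camera call returned (one of the last four; its "shot" number tells which), for a name from the list of things; names that differ only in an ending like _2 or _b are one class to them, and where a whole thing is asked for, a point or a joint stands for the part that bears it (a point fixed in the world has none). Each returns a list of dicts, best first, with "score" (0 to 1); they miss things now and then, are a little off and sometimes report something else, mostly with a low value. They report only what shows in the picture. A call takes as long as a camera call. They do not tell look-alikes from the thing itself.
- env.search_frame(picture, thing): "xyz" ([x, y, z] in m, in world coordinates, good to about 4 mm: the middle of the surface that is visible of it).
- env.trace(picture, thing): "mask" (400x640 bool, what is visible of it).
The state is a dict: "clock": time; "joint_positions": joint angles; "qvel": joint speeds; "joint_torque": joint torques, N m; "position": TCP position; "tool_rot": TCP orientation; "force": force on the tool from outside, world axes, zero at the start; "wrist_torque": the same for the moment, N m; "opening": opening from 0.0 (shut) to 1.0 (fully open).
Only numpy, scipy, OpenCV 4.12 (cv2) and the standard library are available. Lean on these libraries where they do the work, as an engineer would, in place of code of your own. Each camera call takes 0.05 s, during which the arm holds its last target.

## Task

Take the spanner that lies across the black cell cradle and lay it flat in the tool tray. Load the one cell that fits the cradle (150 mm long, neither the shorter nor the longer one): its flat end goes under the bridge against the spring contact, and its nub end is pressed down until it is held under the lip, with the cell lying fully home on the cradle's floor. Leave the other cells and everything else on the bench where they are.

Things in the scene. Friction and masses are not known exactly. Their poses are not given: they have to be found in the camera images.
- cell_center (a point): The 150 mm cell to load: aluminium can, 34 mm diameter, body 140 mm long with a 40 mm square grey collar, 14 mm long, at each end (so it does not roll); 0.3 kg. A brass nub, 16 mm diameter, stands 10 mm out of one end; the other is flat. Lies on the table. Point: middle of the body, 20 mm above its underside. x axis: from the nub end (tip at -80 mm) to the flat end (+70 mm); z up
- cell_tip (a point): Outer end of that cell's brass nub, on the cell's axis; axes as cell_center
- shortcell_center (a point): A cell of the same make but too short: 110 mm overall, body 100 mm. Lies on the table; leave it. Point and axes as for cell_center. The three cells swap places from start to start
- longcell_center (a point): A cell of the same make but too long: 180 mm overall, body 170 mm. Lies on the table; leave it. Point and axes as for cell_center
- seat (a point): The fixed black cell cradle, 211 x 100 mm. Point: where cell_center is once the cell is loaded, 32 mm above the table. x axis: level, from the fixed contact to the spring contact; z up. All cradle points share these axes. Cradle floor 20 mm below this point; for |x| < 30 mm it is only a 22 mm wide spine, so fingers fit beside the cell's middle, down to the table
- contact (a point): Face of the brass spring contact plate when free, 62 mm to +x of seat. Plate 40 mm wide, upright, reaching 25 mm above this point; it yields to +x. The loaded cell's flat end holds it 8 mm further in
- bridge (a point): Middle of the underside of the steel bridge that crosses over the cell just before the spring contact: 52 mm to +x of seat, 38 mm above it; 12 mm wide along x, 6 mm thick. The flat end has to go in under it with the nub end raised (about 0.3 rad), as the nub end must pass over the lip
- lip (a point): Front top edge of the lip of the fixed steel contact post: 73 mm to -x of seat and 17 mm above it. The lip is 7 mm thick (top to underside) and overhangs the post's inner face (at x = -80 mm) by 7 mm. The nub is held beneath it. To pass it the cell must be pushed over 7 mm towards the spring from its loaded place, then lowered; the spring slides the nub back under
- pocket (a point): Where the nub tip (cell_tip) is when the cell is loaded: 80 mm to -x of seat, same height, against the post's inner face under the lip
- spring (a joint): Travel of the spring contact plate in m: 0 free, 0.008 with the cell loaded, 0.028 at its stop; 700 N/m, so about 6 N loaded and 14 N at 0.020
- spanner_center (a point): Steel spanner 165 mm long, lying across the cradle's cheeks on the fixed-contact side, its underside 50 mm above the table; flat shank 14 mm wide, 9 mm thick, ends up to 28 mm wide, 0.14 kg. Point: middle of the shank, half-way through its thickness. x axis: along the spanner; z up
- tray_floor (a point): Middle of the inner floor of the fixed dark steel tool tray, 230 mm (its x) by 170 mm (its y) outside; walls 4 mm thick, 30 mm high above the table; floor 4 mm thick. z up
- cheeks (a point): Middle of the cradle, level with the tops of its guide cheeks: 18 mm above seat. Four upright cheeks, 8 mm thick, in pairs 49 mm apart inside (inner faces at y = +-24.5 mm): from x = -70 to -46 mm and from x = 28 to 116 mm. The cell's collars go down between them
- tin: bystander: low round steel tin, 58 mm across, 55 mm tall, upright. Origin at its underside
- filter: bystander: white oil filter, 76 mm across, 85 mm tall, upright. Origin at its underside
- hammer: bystander: hammer lying at the far side. Leave it
- driver: bystander: screwdriver lying near the robot. Leave it
- socket: bystander: steel drive socket, 34 mm across, 45 mm tall, upright. Origin at its underside
- spray: bystander: aerosol can, 60 mm across, 170 mm tall, upright. Origin at its underside
- piston: bystander: bare aluminium piston, 70 mm across, 55 mm tall, upright. Origin at its underside
Mind the look-alikes: they are no part of the job. Leave any orange look-alike of the part that bears spanner_center alone.

How it is judged (in metres and radians):
At the end, for the whole second after the job is handed in: The 150 mm cell lies in the cradle: nub tip and middle each within 8 mm of their loaded places, at most 4 mm high, spring contact pressed in over 4 mm. The spanner lies flat on the tray floor (its middle under 12 mm above it), within the walls (distance between cell_tip and pocket below 0.008 m and distance between cell_center and seat below 0.008 m and z of cell_center in the frame of seat below 0.004 m and value of joint spring above 0.004 m and x of spanner_center in the frame of tray_floor between -0.112 and 0.112 m and y of spanner_center in the frame of tray_floor between -0.082 and 0.082 m and z of spanner_center in the frame of tray_floor below 0.012 m); the robot touches nothing.
It fails at once if one of the two other cells is shifted by more than 30 mm (distance of any of shortcell_center, longcell_center from where it was at the start of the episode above 0.03 m).
It fails at once if another thing on the bench is shifted by more than 30 mm (distance of any of tin, filter, hammer, driver, socket, spray, piston from where it was at the start of the episode above 0.03 m).
It also fails if it takes over 72 s, if anything falls off the work surface, if the arm or the gripper's body presses on something with over 40 N, if the wrist force passes 120 N, or if a joint passes its speed limit or range.

## Working session

There is one attempt and no reset: what is moved stays moved. The work goes in short steps, each a Python script; the robot and the scene stay as the last script left them, time stands still between calls to the robot, and variables do not carry over. Pictures are saved under pics/ and viewed, and the job is handed in when it is done.

```bash
mkdir -p pics; ls; python3 - <<'E'
from workcell import env
import cv2
s=env.read_state();print(s['clock'],s['position'],s['tool_rot'],s['opening'],s['force'])
for n in ['scene','top','wrist']:
    p=env.grab_frame(n);cv2.imwrite(f'pics/a_{n}.png',p['image']);print(n,[p[k] for k in('fx','fy','cx','cy','position','orientation','shot')],[k for k in p])
E
```

```text
pics
0.0 [ 0.15377477 -0.60516427  0.22144974] [-8.98743716e+01  3.92198189e-03  1.42444760e+01] 1.0004932296247722 [ 0.2509713   0.30674159 -0.59120192]
scene [451.9353089781062, 451.9353089781062, 318.253011887748, 192.7346727599137, array([1.36044825, 0.24090032, 0.79690544]), array([ 51.27050014,  -0.39316649, 103.17387249]), 1] ['image', 'fx', 'fy', 'cx', 'cy', 'position', 'orientation', 'shot']
top [416.92699213013657, 416.92699213013657, 323.21374702920775, 202.98561252541177, array([0.41917636, 0.00418046, 1.38381903]), array([  4.40263071,   1.38235631, -91.6898621 ]), 2] ['image', 'fx', 'fy', 'cx', 'cy', 'position', 'orientation', 'shot']
wrist [342.3783584753148, 342.3783584753148, 319.74353819786825, 200.81509417550566, array([ 0.0711703 , -0.62656658,  0.38308884]), array([-1.78543938e+01, -4.86365545e-02,  1.04237865e+02]), 3] ['image', 'fx', 'fy', 'cx', 'cy', 'position', 'orientation', 'shot']
```

View pics/a_scene.png

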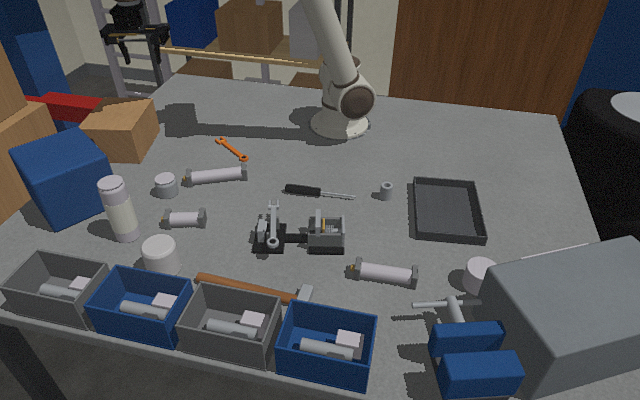

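View pics/a_top.png

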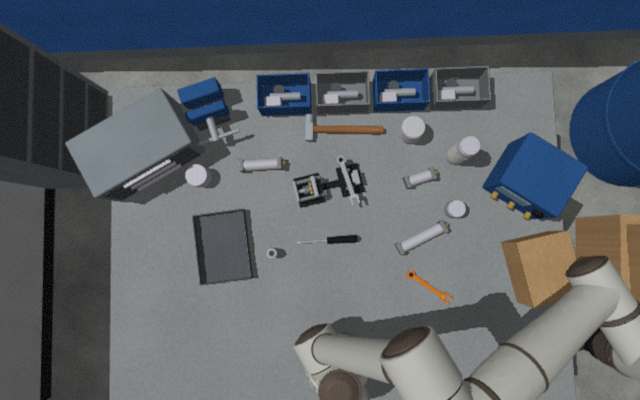

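```bash
cat > h.py <<'E'
from workcell import env
import numpy as np, cv2
from scipy.spatial.transform import Rotation as R
def cam(p): return R.from_euler('xyz',p['orientation'],degrees=True).as_matrix(), np.array(p['position'])
def back(p,u,v,z):
    M,c=cam(p); d=M@np.array([(u-p['cx'])/p['fx'],-(v-p['cy'])/p['fy'],-1.]); return c+d*(z-c[2])/d[2]
def proj(p,X):
    M,c=cam(p); q=M.T@(np.array(X)-c); return p['cx']+p['fx']*q[0]/-q[2], p['cy']-p['fy']*q[1]/-q[2]
E
python3 - <<'E'
from h import *
for n in ['top','scene']:
    p=env.grab_frame(n)
    for t in ['cell_center','shortcell_center','longcell_center','cell_tip','seat','contact','bridge','lip','cheeks','spanner_center','tray_floor','tin','filter','hammer','driver','socket','spray','piston']:
        r=env.search_frame(p,t); print(n,t,[(np.round(x['xyz'],3).tolist(),round(x['score'],2)) for x in r[:4]])
p=env.grab_frame('top')
im=p['image'];a=cv2.resize(im[130:260,180:500],None,fx=2.5,fy=2.5,interpolation=cv2.INTER_CUBIC);cv2.imwrite('pics/b.png',a)
p=env.grab_frame('scene')
im=p['image'];a=cv2.resize(im[190:295,235:435],None,fx=4,fy=4,interpolation=cv2.INTER_CUBIC);cv2.imwrite('pics/c.png',a)
E
```

```text
top cell_center [([0.663, 0.229, 0.031], 0.65)]
top shortcell_center [([0.597, -0.284, 0.034], 0.66)]
top longcell_center [([0.405, -0.283, 0.036], 0.7)]
top cell_tip [([0.659, 0.232, 0.031], 0.78)]
top seat [([0.585, 0.045, 0.008], 0.76)]
top contact [([0.584, 0.046, 0.012], 0.64), ([0.744, -0.256, 0.085], 0.16)]
top bridge [([0.593, 0.046, 0.008], 0.89)]
top lip [([0.579, 0.046, 0.008], 0.86)]
top cheeks [([0.585, 0.039, 0.014], 0.83)]
top spanner_center [([0.6, -0.052, 0.057], 0.82), ([0.245, -0.299, 0.01], 0.81)]
top tray_floor [([0.394, 0.373, 0.004], 0.74), ([0.409, -0.011, 0.021], 0.26)]
top tin [([0.495, -0.386, 0.052], 0.75), ([0.587, 0.046, 0.01], 0.7), ([0.598, -0.05, 0.06], 0.55)]
top filter [([0.743, -0.256, 0.084], 0.65)]
top hammer [([0.766, -0.016, 0.022], 0.85)]
top driver [([0.409, -0.01, 0.022], 0.73), ([0.497, -0.385, 0.055], 0.33)]
top socket [([0.586, 0.038, 0.012], 0.71)]
top spray [([0.661, -0.392, 0.16], 0.56), ([0.662, 0.234, 0.034], 0.24)]
top piston [([0.626, 0.436, 0.052], 0.6), ([0.392, 0.37, 0.003], 0.48)]
scene cell_center [([0.673, 0.238, 0.031], 0.88
[... 367 characters left out ...]
, 0.236, 0.032], 0.18)]
scene cheeks [([0.602, -0.277, 0.03], 0.23), ([0.382, 0.208, 0.033], 0.2)]
scene spanner_center [([0.252, -0.296, 0.012], 0.46)]
scene tray_floor [([0.399, 0.375, 0.004], 0.77), ([0.602, 0.056, 0.022], 0.25)]
scene tin [([0.506, -0.384, 0.048], 0.96), ([0.379, 0.21, 0.035], 0.49)]
scene filter [([0.766, -0.247, 0.076], 0.71), ([0.505, -0.384, 0.042], 0.31)]
scene hammer [([0.773, -0.025, 0.026], 0.63)]
scene driver [([0.41, -0.008, 0.017], 0.79), ([0.691, -0.39, 0.108], 0.73)]
scene socket [([0.377, 0.211, 0.035], 0.8)]
scene spray [([0.691, -0.389, 0.11], 0.69)]
scene piston [([0.636, 0.432, 0.053], 0.94), ([0.768, -0.243, 0.08], 0.68), ([0.601, 0.056, 0.024], 0.25)]
```

View pics/b.png

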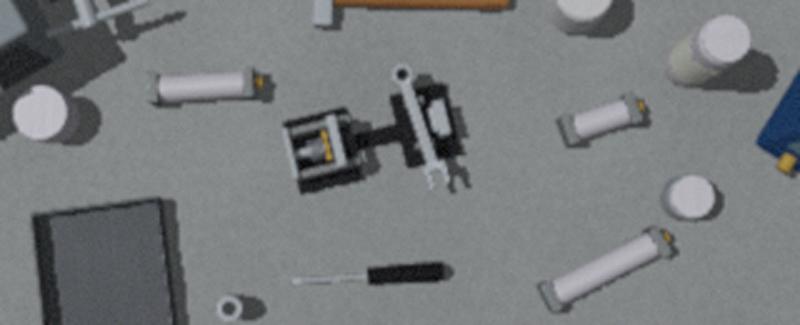

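View pics/c.png

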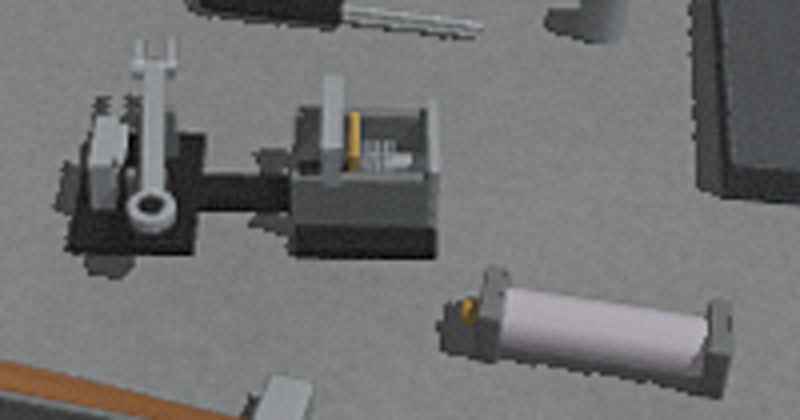

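```bash
python3 - <<'E'
from h import *
import pickle
env.goto([0.52,0.03,0.27],[-90,0,0])
p=env.grab_frame('wrist');pickle.dump(p,open('w1.pkl','wb'));cv2.imwrite('pics/w1.png',p['image'])
print(env.read_state()['clock'])
env.goto([0.60,0.23,0.25],[-90,0,0])
p=env.grab_frame('wrist');pickle.dump(p,open('w2.pkl','wb'));cv2.imwrite('pics/w2.png',p['image'])
print(env.read_state()['clock'])
E
```

```text
4.8
5.725
```

View pics/w1.png

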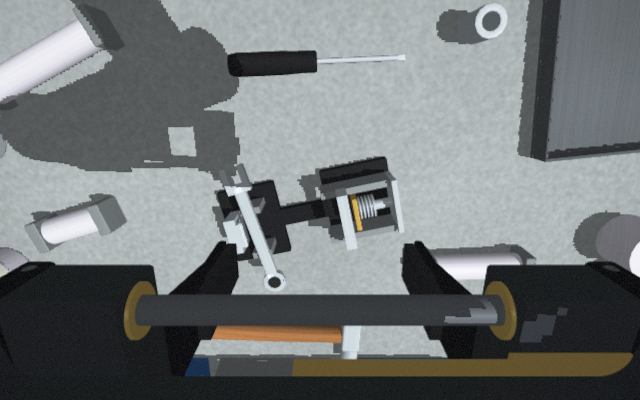

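View pics/w2.png

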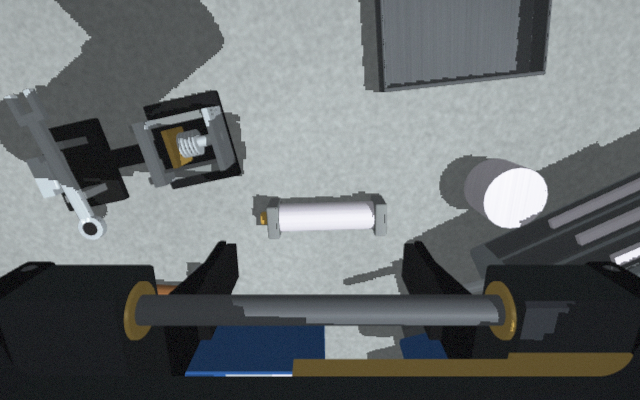

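```bash
python3 - <<'E'
import cv2
a=cv2.imread('pics/w1.png')[150:302,205:417];cv2.imwrite('pics/w1z.png',cv2.resize(a,None,fx=3.75,fy=3.75,interpolation=cv2.INTER_CUBIC))
a=cv2.imread('pics/w2.png')[180:250,240:400];cv2.imwrite('pics/w2z.png',cv2.resize(a,None,fx=5,fy=5,interpolation=cv2.INTER_CUBIC))
E
```

```text
(no output)
```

View pics/w1z.png

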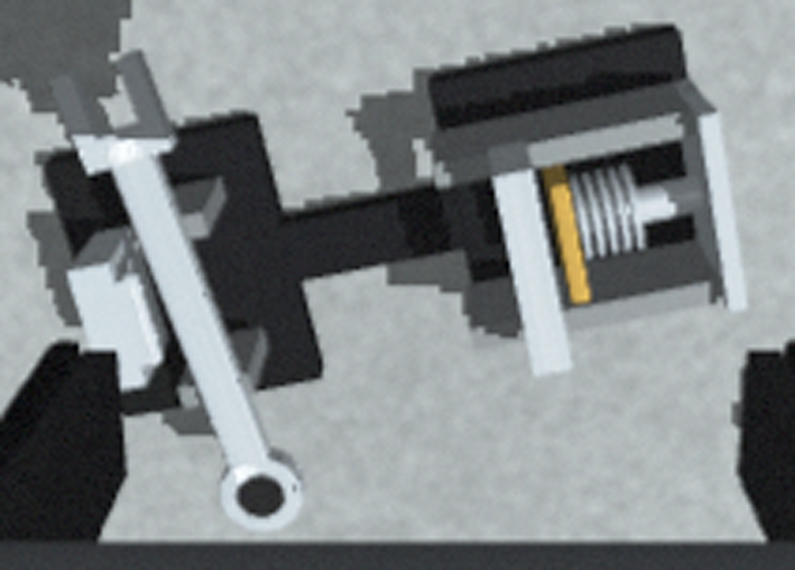

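View pics/w2z.png

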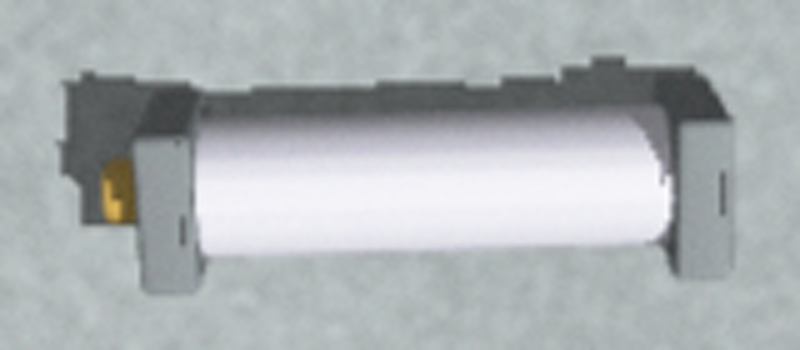

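```bash
cat > fit.py <<'E'
from h import *
import pickle
from scipy.optimize import least_squares
def fit(obs,x0):
    # obs: (picture, localpts Nx3 with z abs, pix Nx2)
    def r(q):
        o=[];c,s=np.cos(q[2]),np.sin(q[2])
        for p,L,P in obs:
            for l,u in zip(L,P):
                X=[q[0]+c*l[0]-s*l[1],q[1]+s*l[0]+c*l[1],l[2]]
                o+=list(np.array(proj(p,X))-u)
        return np.array(o)
    f=least_squares(r,x0,loss='soft_l1',f_scale=1.); return f.x,f.fun.reshape(-1,2)
def xf(q,l):
    c,s=np.cos(q[2]),np.sin(q[2]);return np.array([q[0]+c*l[0]-s*l[1],q[1]+s*l[0]+c*l[1],l[2]])
def wire(p,q,segs,im,f,off,col=(0,0,255)):
    for a,b in segs:
        A=proj(p,xf(q,a));B=proj(p,xf(q,b))
        t=lambda P:(int((P[0]-off[0])*f),int((P[1]-off[1])*f))
        cv2.line(im,t(A),t(B),col,1)
def box(x0,x1,y0,y1,z0,z1):
    import itertools
    s=[]
    for z in (z0,z1): s+=[((x0,y0,z),(x1,y0,z)),((x1,y0,z),(x1,y1,z)),((x1,y1,z),(x0,y1,z)),((x0,y1,z),(x0,y0,z))]
    return s
E
python3 - <<'E'
from fit import *
w1=pickle.load(open('w1.pkl','rb'));w2=pickle.load(open('w2.pkl','rb'))
P=np.array([(255,113),(322,375),(428,72),(680,27),(290,213),(300,280)])/3.75+[205,150]-0.
L=np.array([(-30,50,12),(-30,-50,12),(30,50,12),(116,50,12),(-30,11,12),(-30,-11,12)])/1e3
q,r=fit([(w1,L,P)],[.59,.02,1.75]);print('seat',q,np.degrees(q[2]));print(r.round(1))
segs=box(-.070,-.046,.0245,.0325,.012,.05)+box(-.070,-.046,-.0325,-.0245,.012,.05)+box(.028,.116,.0245,.0325,.012,.05)+box(.028,.116,-.0325,-.0245,.012,.05)+box(.046,.058,-.0325,.0325,.07,.076)+box(.062,.063,-.02,.02,.02,.057)+box(-.095,-.03,-.05,.05,.0,.012)+box(.03,.116,-.05,.05,0,.012)+[((-.073,-.02,.049),(-.073,.02,.049))]
im=cv2.imread('pics/w1z.png');wire(w1,q,segs,im,3.75,(205,150));cv2.imwrite('pics/f1.png',im)
a=cv2.imread('pics/w2.png')[80:250,0:250];im=cv2.resize(a,None,fx=3,fy=3,interpolation=cv2.INTER_CUBIC);cv2.imwrite('pics/f2r.png',im);wire(w2,q,segs,im,3,(0,80));cv2.imwrite('pics/f2.png',im)
E
```

```text
seat [0.58486776 0.00928675 1.77671506] 101.79827415973187
[[-0.  -0.3]
 [ 0.3  0.2]
 [ 0.3  1.1]
 [ 1.3 -0.9]
 [-2.   1.6]
 [-0.6 -0.8]]
```

View pics/f1.png

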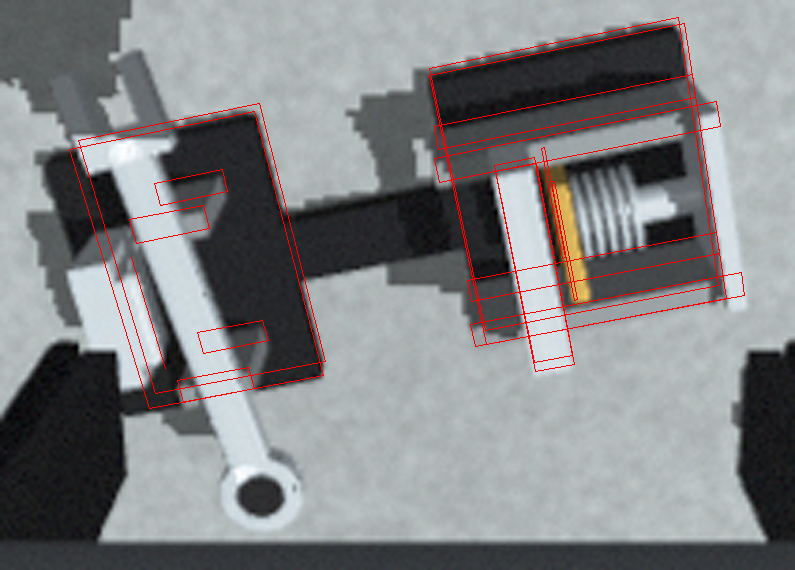

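View pics/f2.png

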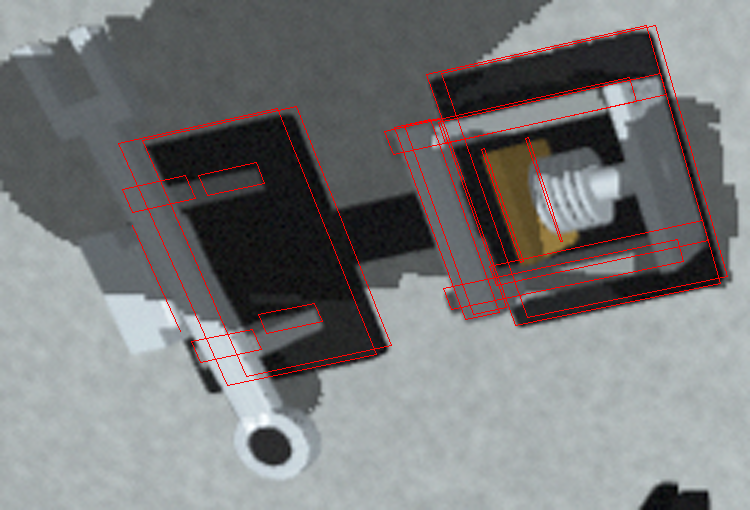

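```bash
python3 - <<'E'
from fit import *
w1=pickle.load(open('w1.pkl','rb'));w2=pickle.load(open('w2.pkl','rb'))
P=np.array([(255,113),(322,375),(428,72),(680,27),(590,302),(568,298)])/3.75+[205,150]
L=np.array([(-30,50,12),(-30,-50,12),(30,50,12),(116,50,12),(63.5,-20,57),(62,-20,57)])/1e3
P2=np.array([(292,110),(388,345),(650,30),(722,283),(430,78),(518,322),(483,150),(520,262)])/3.+[0,80]
L2=np.array([(-30,50,12),(-30,-50,12),(116,50,12),(116,-50,12),(30,50,12),(30,-50,12),(62,20,57),(62,-20,57)])/1e3
for o in ([(w1,L,P)],[(w2,L2,P2)],[(w1,L,P),(w2,L2,P2)]):
    q,r=fit(o,[.59,.02,1.75]);print('seat',q,np.degrees(q[2]));print(r.round(1).tolist())
# cell, from w2z: collar top corners z=.040
P=np.array([(137,140),(195,137),(145,293),(203,290),(675,122),(733,120),(677,278),(735,275)])/5.+[240,180]
L=np.array([(-70,-20,40),(-56,-20,40),(-70,20,40),(-56,20,40),(56,-20,40),(70,-20,40),(56,20,40),(70,20,40)])/1e3*[1,-1,1]
q,r=fit([(w2,L,P)],[.66,.23,1.6]);print('cell',q,np.degrees(q[2]));print(r.round(1).tolist())
# spanner: ring centre, jaw centre ; top z=.059
for a in [(260,495),(125,150)]:
    u=np.array(a)/3.75+[205,150];print('sp w1',back(w1,*u,.059))
for a in [(270,447)]:
    u=np.array(a)/3.+[0,80];print('sp w2',back(w2,*u,.059))
# shank centreline pts in w1
for a in [(160,225),(230,395)]:
    u=np.array(a)/3.75+[205,150];print('shank',back(w1,*u,.059))
# tray corners in w2 outer top z=.03
top=env.grab_frame('top')
for a in [(193.5,219),(246,209),(252.5,279),(203,284)]: print('tray',back(top,*a,.03))
for t in ['tray_floor','spanner_center']:
    for r in env.trace(top,t): 
        m=r['mask'];print(t,r['score'],m.sum(),cv2.minAreaRect(cv2.findNonZero(m.astype('uint8'))))
E
```

```text
seat [0.58492485 0.00877203 1.77517265] 101.7099007724328
[[-0.4, -0.3], [-0.1, 0.2], [-0.0, 1.1], [0.9, -0.8], [-3.4, -0.6], [1.2, 0.7]]
seat [0.58504538 0.01037864 1.77558902] 101.73375701475196
[[-4.0, -0.5], [-3.1, 3.3], [-0.1, -1.4], [0.5, 0.3], [-0.1, -1.0], [0.1, 1.4], [0.7, 0.0], [1.4, 0.3]]
seat [0.58502497 0.00983897 1.77521907] 101.71256023897234
[[0.4, -0.2], [0.7, 0.3], [0.8, 1.2], [1.8, -0.7], [-2.5, -0.5], [2.1, 0.8], [-4.4, -0.5], [-3.6, 3.3], [-0.6, -1.4], [0.0, 0.3], [-0.5, -1.0], [-0.3, 1.4], [0.2, 0.0], [0.9, 0.3]]
cell [0.65986483 0.23723642 1.6039849 ] 91.90156544299546
[[-1.4, -0.7], [-0.8, -0.4], [-0.2, 0.7], [-0.0, 0.9], [0.9, -0.5], [1.6, -0.5], [-0.1, 0.4], [0.2, 0.7]]
sp w1 [ 0.66034843 -0.02750481  0.059     ]
sp w1 [ 0.54188395 -0.06330984  0.059     ]
sp w2 [ 0.66114766 -0.02745238  0.059     ]
shank [ 0.56587948 -0.05431898  0.059     ]
shank [ 0.62378873 -0.03562039  0.059     ]
tray [0.48512662 0.45973575 0.03      ]
tray [0.51256276 0.28668217 0.03      ]
tray [0.285695   0.26906611 0.03      ]
tray [0.27404914 0.42994645 0.03      ]
tray_floor 0.81 2722 ((223.22311401367188, 245.28465270996094), (71.81610870361328, 53.45896530151367), 82.87498474121094)
spanner_center 0.68 281 ((347.70001220703125, 179.09999084472656), (50.596439361572266, 9.486830711364746), 71.56504821777344)
spanner_center 0.48 232 ((426.9601745605469, 284.28509521484375), (46.815879821777344, 8.343423843383789), 34.508522033691406)
```

```bash
python3 - <<'E'
from fit import *
w1=pickle.load(open('w1.pkl','rb'));w2=pickle.load(open('w2.pkl','rb'))
P=np.array([(255,113),(322,375),(680,27),(568,298),(590,302)])/3.75+[205,150]
L=np.array([(-30,50,0),(-30,-50,0),(116,50,0),(62,-20,57),(66,-20,57)])/1e3
P2=np.array([(292,110),(388,345),(650,30),(722,283),(518,322),(483,150),(520,262)])/3.+[0,80]
L2=np.array([(-30,50,0),(-30,-50,0),(116,50,0),(116,-50,0),(30,-50,12),(62,20,57),(62,-20,57)])/1e3
for o in ([(w1,L,P)],[(w2,L2,P2)],[(w1,L,P),(w2,L2,P2)]):
    q,r=fit(o,[.59,.02,1.75]);print('seat',q,np.degrees(q[2]));print(r.round(1).tolist())
segs=box(-.070,-.046,.0245,.0325,.05,.05)+box(-.070,-.046,-.0325,-.0245,.05,.05)+box(.028,.116,.0245,.0325,.05,.05)+box(.028,.116,-.0325,-.0245,.05,.05)+box(.046,.058,-.0325,.0325,.07,.076)+box(.062,.066,-.02,.02,.057,.057)+box(-.095,-.03,-.05,.05,.0,.012)+box(.03,.116,-.05,.05,0,.012)+[((-.073,-.02,.049),(-.073,.02,.049))]
im=cv2.imread('pics/w1z.png');wire(w1,q,segs,im,3.75,(205,150));cv2.imwrite('pics/g1.png',im)
im=cv2.imread('pics/f2r.png');wire(w2,q,segs,im,3,(0,80));cv2.imwrite('pics/g2.png',im)
E
```

```text
seat [0.58771785 0.00853437 1.78138516] 102.06585162576145
[[0.5, -0.3], [0.7, -1.7], [-1.5, -0.8], [0.9, 2.6], [-1.6, 0.9]]
seat [0.58529956 0.00825717 1.77350711] 101.61447246180721
[[0.8, -1.1], [0.3, 0.6], [1.2, -0.9], [0.9, -1.6], [-1.6, 1.6], [-1.2, 0.4], [-0.6, 0.7]]
seat [0.58598377 0.00829857 1.77562805] 101.73599307084355
[[0.5, -1.8], [0.3, -3.0], [-1.3, -1.7], [0.7, 1.5], [-1.8, -0.2], [0.9, -0.4], [0.5, 1.2], [1.2, -0.5], [1.0, -1.2], [-1.5, 2.1], [-1.2, 0.9], [-0.5, 1.2]]
```

View pics/g1.png

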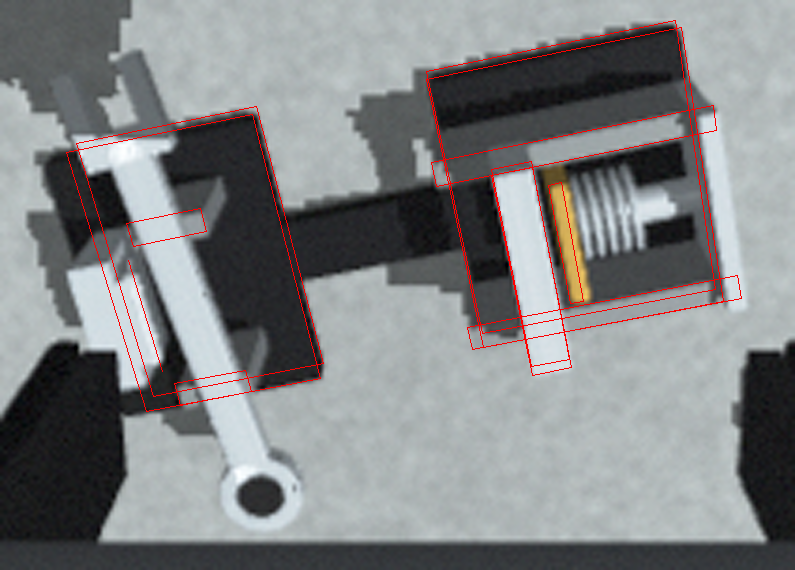

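View pics/g2.png

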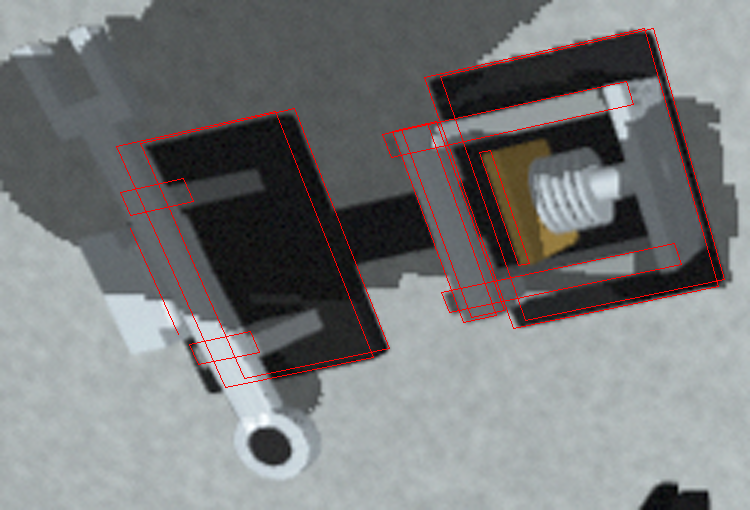

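```bash
cat >> fit.py <<'E'
SEAT=np.array([.586,.0083,np.radians(101.7)])
CELL=np.array([.6599,.2372,np.radians(91.9)])
def tool(yaw,theta,flip=False):
    # yaw: of cell x axis; theta nub-up tilt
    u=np.array([np.cos(yaw)*np.cos(theta),np.sin(yaw)*np.cos(theta),-np.sin(theta)])
    Y=np.array([-np.sin(yaw),np.cos(yaw),0]);n=np.cross(u,Y)
    M=np.column_stack([-u,-n,-Y] if flip else [u,-n,Y])
    return M,u,n
def pose(c,yaw,theta,g,h,flip):
    # c world cell centre; grip offset g along u; TCP h below the axis
    M,u,n=tool(yaw,theta,flip)
    return np.array(c)+g*u-h*n, R.from_matrix(M).as_euler('xyz',degrees=True)
def seatpose(cx,cz,theta,g,h,flip,cy=0.):
    c=xf(SEAT,(cx,cy,.032+cz)); return pose(c,SEAT[2],theta,g,h,flip)
E
python3 - <<'E'
from fit import *
import warnings
print(env.read_state()['joint_positions'])
for f in (0,1):
    print(f)
    for a in [(pose([*CELL[:2],.02],CELL[2],0,.002,.016,f))]+[seatpose(x/1e3,z/1e3,t,.002,.016,f) for x,z,t in [(-34,80,.3),(-34,45,.3),(0,22,.3),(11,0,0)]]:
        j=env.inverse_kinematics(*a);print(a[1].round(1),None if j is None else np.round(j,1))
top=env.grab_frame('top');print('tray c',back(top,223.2,245.3,.02))
for a in [(.545,-.0627,.1,16.8),(.64,-.0337,.046,16.8)]:
    print(env.inverse_kinematics(a[:3],[-90,0,a[3]]))
E
```

```text
[ 3.52607574e+01  2.27325265e+01  5.61710495e+00  6.94234277e-03
 -7.28171166e+01 -1.25364765e+02]
0
[-90.    0.   91.9] [ 33.1  40.6  -0.9   0.  -48.5 -31.2]
[-90.   17.2 101.7] [ 20.6  25.2 -25.3  24.4 -45.  -27.1]
[-90.   17.2 101.7] [ 20.3  27.7 -27.9  26.9 -40.3 -30.1]
[-90.   17.2 101.7] [ 23.6  29.3 -29.6  27.9 -38.2 -35.1]
[-90.    0.  101.7] [ 18.   30.9 -19.1   0.  -40.   -6.3]
1
[-90.    0.  -88.1] [ 33.1  40.6  -0.9   0.  -48.5 148.8]
[-90.  -17.2 -78.3] [ 20.6  25.2 -25.3  24.4 -45.  152.9]
[-90.  -17.2 -78.3] [ 20.3  27.7 -27.9  26.9 -40.3 149.9]
[-90.  -17.2 -78.3] [ 23.6  29.3 -29.6  27.9 -38.2 144.9]
[-90.    0.  -78.3] [ 18.   30.9 -19.1  -0.  -40.  173.7]
tray c [0.39646871 0.36557653 0.02      ]
[ 1.03723913e+01  2.16672178e+01 -1.97659417e+01 -2.54444375e-14
 -4.85668405e+01 -8.35723913e+01]
[ 1.14243853e+01  3.29402162e+01 -9.05694755e+00 -2.54444375e-14
 -4.80028362e+01 -8.46243853e+01]
```

```bash
python3 - <<'E'
from fit import *
a=np.radians(16.8);d=np.array([np.cos(a),np.sin(a)])
g=np.array([.6608,-.0275])-.0225*d
rot=[-90,0,16.8]
env.gripper_to(0.5)
env.goto([*g,.12],rot)
print(env.move_straight([*g,.046],rate=.08,force_limit=6), env.read_state()['position'])
p=env.grab_frame('wrist');cv2.imwrite('pics/s1.png',p['image'])
env.gripper_to(0.0,50)
s=env.read_state();print(s['opening']*.087,s['force'],s['clock'])
E
```

```text
False [ 0.63975615 -0.03398214  0.04660119]
0.013182830786703785 [ 0.5487735  -0.47646552 -0.21322213] 9.8083
```

View pics/s1.png

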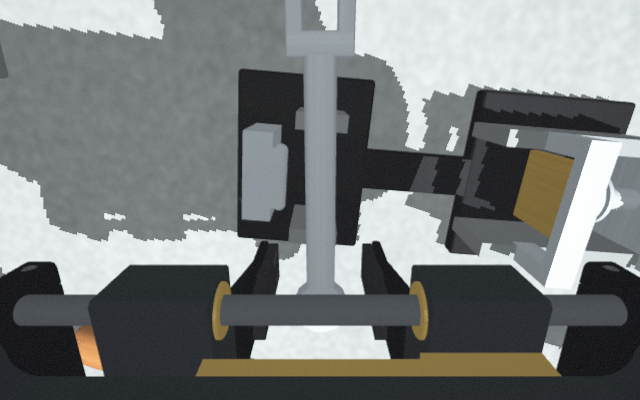

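```bash
python3 - <<'E'
from fit import *
s=env.read_state();P=s['position']
env.move_straight([P[0],P[1],.15],rate=.12)
print(env.read_state()['force'])
d=np.array([np.cos(np.radians(6)),np.sin(np.radians(6))]);t=np.array([.396,.365])+.044*d
env.goto([*t,.14],[-90,0,6])
p=env.grab_frame('top');cv2.imwrite('pics/s2.png',cv2.resize(p['image'][150:310,150:350],None,fx=3,fy=3))
p=env.grab_frame('wrist');cv2.imwrite('pics/s3.png',p['image'])
print(env.read_state()['clock'])
E
```

```text
[-0.89506633  0.9273292  -1.42087113]
12.575
```

View pics/s2.png

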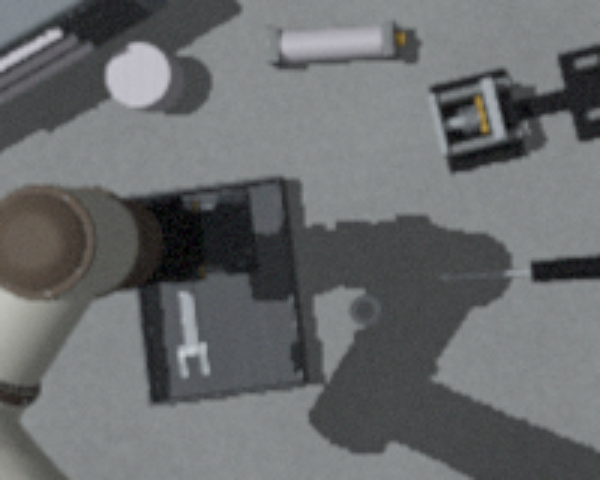

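View pics/s3.png

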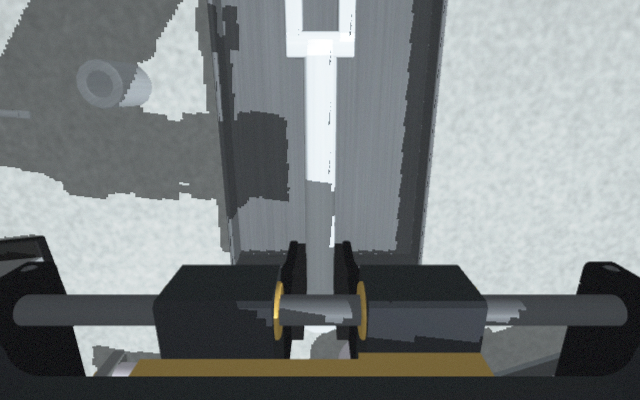

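```bash
python3 - <<'E'
from fit import *
p=env.grab_frame('wrist')
for u in [(240,262),(422,262),(233,255)]: print(back(p,*u,.03))
for u in [(220,100),(437,100)]: print(back(p,*u,.03))
print(env.read_state()['position'],env.read_state()['tool_rot'])
t=env.grab_frame('top')
for a in [(193.5,219),(245,210.5)]: print(back(t,a[0],a[1],.03))
for a in [(150+153/3,150+403/3),(150+310/3,150+383/3),(150+283/3,150+180/3),]: print(back(t,a[0],a[1],.03))
E
```

```text
[0.50647384 0.30439111 0.03      ]
[0.48980776 0.46439181 0.03      ]
[0.50024319 0.29805709 0.03      ]
[0.37029864 0.28487219 0.03      ]
[0.35330223 0.44908176 0.03      ]
[0.44040718 0.36887863 0.13996142] [-9.00064892e+01  1.48755533e-03  5.91194861e+00]
[0.48512662 0.45973575 0.03      ]
[0.50775346 0.29003895 0.03      ]
[0.2731582  0.43646261 0.03      ]
[0.2898765  0.26629695 0.03      ]
[0.50945793 0.29220283 0.03      ]
```

```bash
python3 - <<'E'
from fit import *
P=env.read_state()['position']
print(env.move_straight([P[0]-.004,P[1],.009],rate=.1,force_limit=6),env.read_state()['position'])
env.gripper_to(0.35)
env.move_straight([P[0]-.004,P[1],.13],rate=.25)
env.gripper_to(0.9)
# look at cradle once more
env.goto([.50,.06,.25],[-90,0,11.7])
import pickle
p=env.grab_frame('wrist');pickle.dump(p,open('w3.pkl','wb'));cv2.imwrite('pics/w3.png',p['image'])
p=env.grab_frame('top');cv2.imwrite('pics/s4.png',cv2.resize(p['image'][150:310,150:350],None,fx=3,fy=3))
print(env.read_state()['clock'])
E
```

```text
False [0.43667676 0.3694174  0.00968642]
17.8167
```

View pics/w3.png

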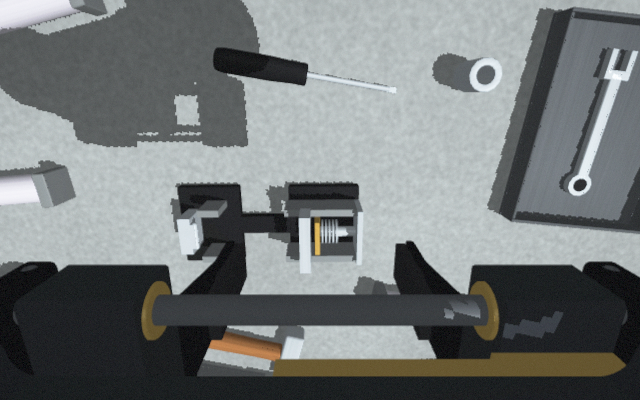

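View pics/s4.png

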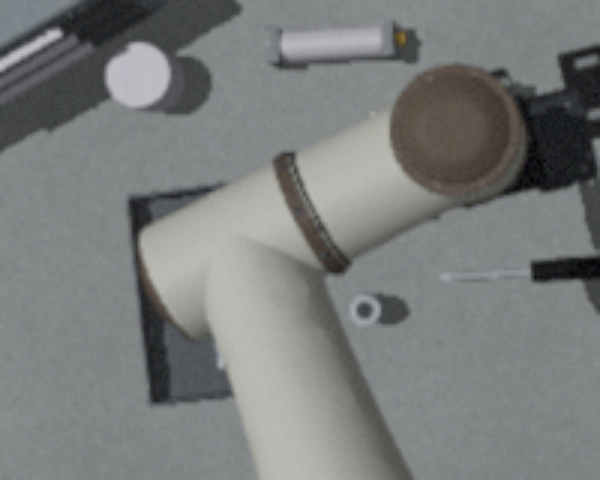

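```bash
python3 - <<'E'
from fit import *
p=pickle.load(open('w3.pkl','rb'))
segs=box(-.070,-.046,.0245,.0325,.05,.05)+box(-.070,-.046,-.0325,-.0245,.05,.05)+box(.028,.116,.0245,.0325,.05,.05)+box(.028,.116,-.0325,-.0245,.05,.05)+box(.046,.058,-.0325,.0325,.076,.076)+box(.062,.066,-.02,.02,.057,.057)+box(-.095,-.03,-.05,.05,.0,.0)+box(.03,.116,-.05,.05,0,.0)+[((-.073,-.02,.049),(-.073,.02,.049))]
im=cv2.resize(p['image'][170:280,165:375],None,fx=3.8,fy=3.8,interpolation=cv2.INTER_CUBIC)
im0=im.copy();wire(p,SEAT,segs,im,3.8,(165,170));cv2.imwrite('pics/g3.png',im);cv2.imwrite('pics/g3r.png',im0)
E
```

```text
(no output)
```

View pics/g3.png

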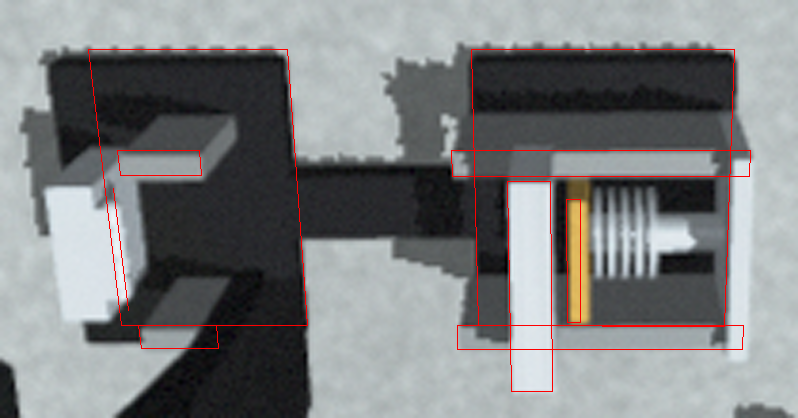

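View pics/g3r.png

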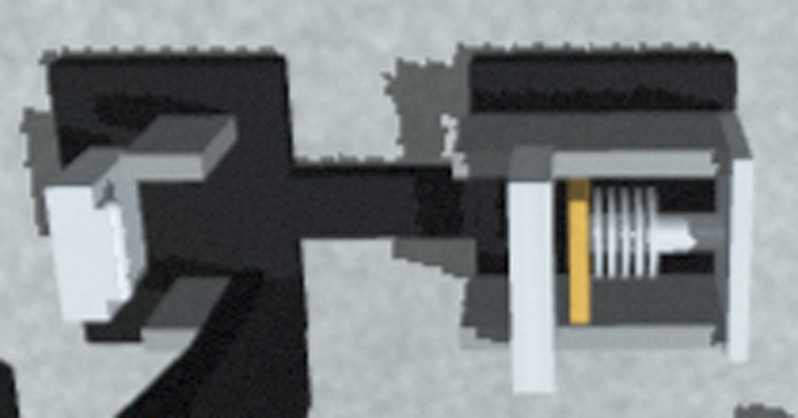

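```bash
sed -i 's/^SEAT=.*/SEAT=np.array([.5866,.0084,np.radians(101.7)])/' fit.py; python3 - <<'E'
from fit import *
P,o=pose([*CELL[:2],.02],CELL[2],0,.002,.016,False)
env.gripper_to(.8)
env.goto([P[0],P[1],.12],o)
print(env.move_straight(P,rate=.1,force_limit=6),P,env.read_state()['position'])
env.gripper_to(0.0,60)
s=env.read_state();print(s['opening']*.087,s['force'])
env.move_straight([P[0],P[1],.14],rate=.12)
s=env.read_state();print(s['opening']*.087,s['force'],s['clock'],s['joint_positions'])
for n in['wrist','scene']:
    p=env.grab_frame(n);pickle.dump(p,open(n+'4.pkl','wb'));cv2.imwrite(f'pics/k_{n}.png',p['image'])
E
```

```text
False [0.65983369 0.2391989  0.004     ] [0.66042473 0.23954551 0.00495492]
0.03296466205989264 [ 0.12870064 -0.33730551 -0.26417321]
0.03295465128304268 [ 0.03056955  0.20535762 -2.81971826] 22.7917 [ 3.30884767e+01  3.28882247e+01  6.15732012e+00 -2.20383623e-02
 -6.34025369e+01 -3.11868965e+01]
```

View pics/k_wrist.png

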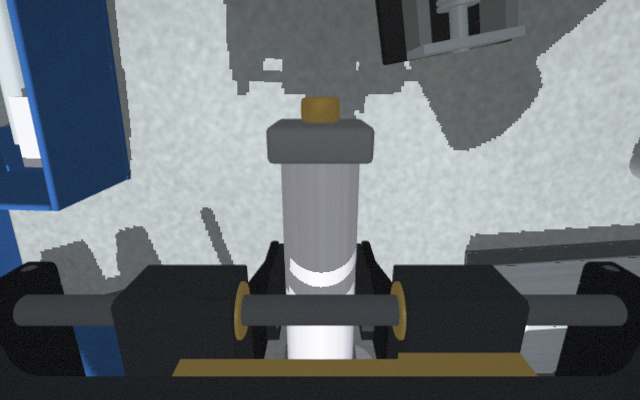

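View pics/k_scene.png

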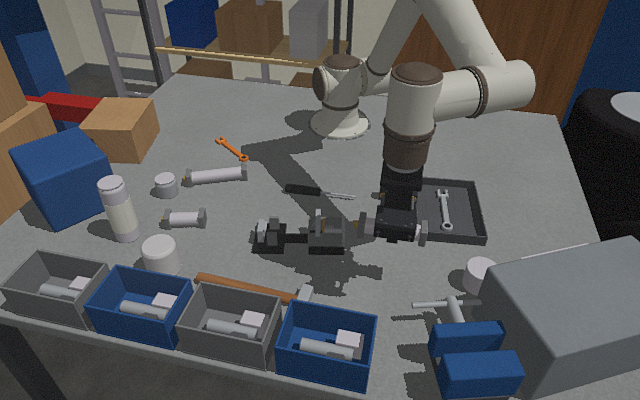

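```bash
python3 - <<'E'
from fit import *
p=pickle.load(open('wrist4.pkl','rb'));s=env.read_state()
P=np.array(s['position']);M=R.from_euler('xyz',s['tool_rot'],degrees=True).as_matrix()
u=M[:,0];n=-M[:,1];Y=M[:,2];print('tilt',np.degrees(np.arcsin(-u[2])))
c=P-.002*u+.016*n
for l in [(-.08,0,.008),(-.08,0,0),(-.07,.02,.02),(-.07,-.02,.02),(-.056,.02,.02),(-.056,-.02,.02)]:
    print(l,np.round(proj(p,c+l[0]*u+l[1]*Y+l[2]*n),1))
im=cv2.resize(p['image'][80:180,240:400],None,fx=5,fy=5,interpolation=cv2.INTER_CUBIC);cv2.imwrite('pics/k2.png',im)
E
```

```text
tilt 0.053896007903863674
(-0.08, 0, 0.008) [318.4  99.3]
(-0.08, 0, 0) [318.4  98.8]
(-0.07, 0.02, 0.02) [373.8 129. ]
(-0.07, -0.02, 0.02) [262.8 129. ]
(-0.056, 0.02, 0.02) [371.9 167.1]
(-0.056, -0.02, 0.02) [264.7 167.1]
```

View pics/k2.png

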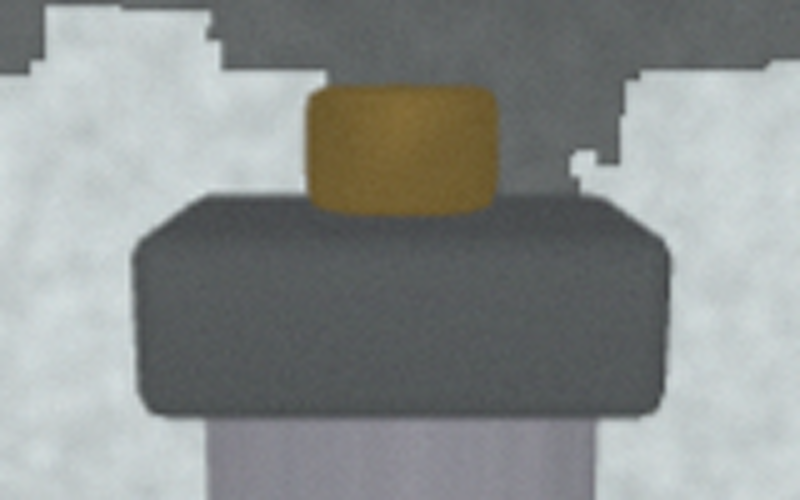

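```bash
cat > ins.py <<'E'
from fit import *
G,H=.0028,.016
def mv(x,z,t,rate=.06,fl=None,cy=0):
    P,o=seatpose(x/1e3,z/1e3,t,G,H,False,cy/1e3)
    r=env.move_straight(P,o,rate=rate,force_limit=fl)
    s=env.read_state();F=np.array(s['force']);c,sn=np.cos(SEAT[2]),np.sin(SEAT[2])
    print((x,z,t),r,'F cradle',np.round([c*F[0]+sn*F[1],-sn*F[0]+c*F[1],F[2]],1),'err mm',np.round((np.array(s['position'])-P)*1e3,1),'t',round(s['clock'],2),flush=True)
    return r
def shot(n,names=('wrist','scene')):
    for k in names:
        p=env.grab_frame(k);pickle.dump(p,open(f'{n}_{k}.pkl','wb'))
        im=p['image']
        if k=='scene': im=cv2.resize(im[185:285,215:375],None,fx=5,fy=5,interpolation=cv2.INTER_CUBIC)
        cv2.imwrite(f'pics/{n}_{k}.png',im)
E
python3 - <<'E'
from ins import *
P,o=seatpose(-.034,.12,.3,G,H,False)
env.goto(P,o)
mv(-34,50,.3,.12)
shot('i1')
E
```

```text
(-34, 50, 0.3) False F cradle [ 0.4 -0.1 -2.5] err mm [0.9 0.5 0.5] t 24.68
```

View pics/i1_wrist.png

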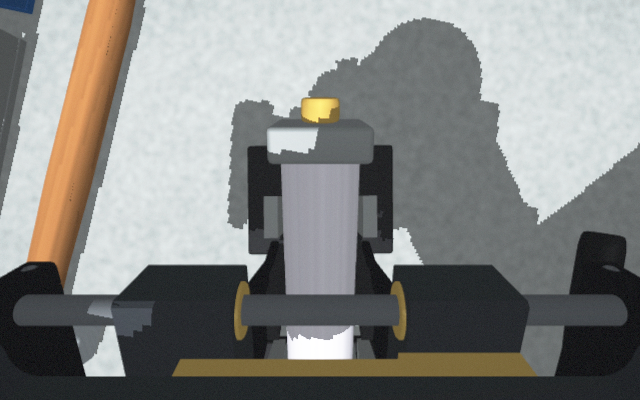

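View pics/i1_scene.png

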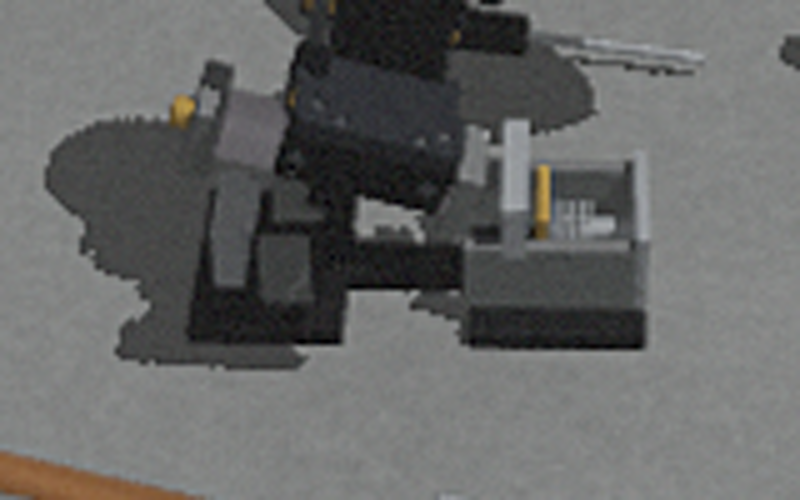

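```bash
python3 - <<'E'
from ins import *
ok=True
for w in [(-29,36,.3),(-14,28,.3),(-4,24,.3)]:
    if mv(*w,fl=8): ok=False;break
shot('i2')
E
```

```text
(-29, 36, 0.3) False F cradle [ 0.4 -0.  -3.5] err mm [-0.4 -0.1 -0.5] t 25.18
(-14, 28, 0.3) False F cradle [-0.2  0.3 -2. ] err mm [-0.1  0.5 -0.2] t 25.61
(-4, 24, 0.3) False F cradle [-3.7 -1.1 -1.5] err mm [ 0.  -0.3  0.3] t 25.94
```

View pics/i2_scene.png

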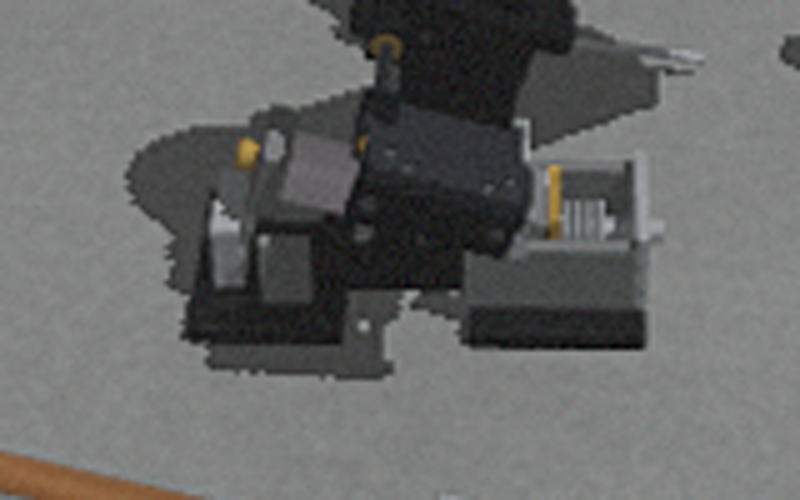

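View pics/i2_wrist.png

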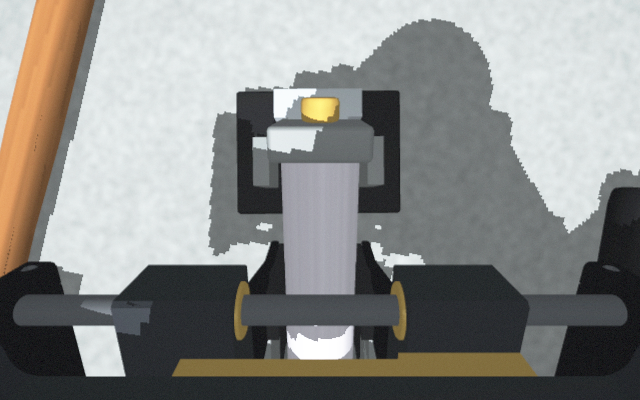

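```bash
python3 - <<'E'
from ins import *
f=lambda t:-20+70*np.sin(t)+20*np.cos(t)+1.0
mv(12,f(.3)+.5,.3,fl=25)
for t in (.22,.15,.08): 
    if mv(12,f(t),t,fl=20): break
shot('i3')
E
```

```text
(12, np.float64(21.293144248805888), 0.3) False F cradle [-14.   -1.1   3.3] err mm [ 0.1 -2.3  1.2] t 26.46
(12, np.float64(15.794022602272964), 0.22) False F cradle [-12.3  -1.8   1.2] err mm [ 0.2 -2.9  0.9] t 26.72
(12, np.float64(11.236090831872788), 0.15) False F cradle [-12.9  -1.3  -0.1] err mm [ 0.3 -2.8  0.6] t 26.97
(12, np.float64(6.530062703894476), 0.08) False F cradle [-12.  -1.   0.] err mm [ 0.4 -2.8  0.3] t 27.22
```

View pics/i3_scene.png

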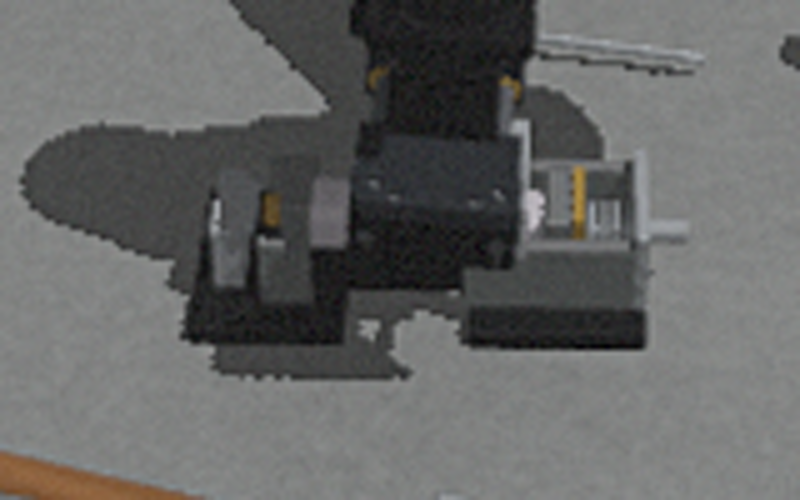

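View pics/i3_wrist.png

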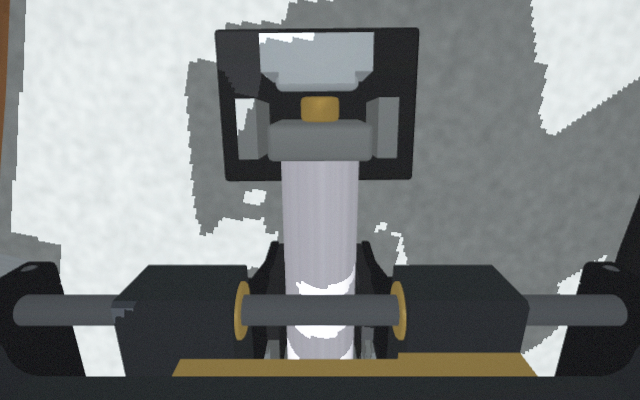

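```bash
python3 - <<'E'
from ins import *
f=lambda t:-20+70*np.sin(t)+20*np.cos(t)+1.0
mv(13.5,f(.08),.08,fl=20)
mv(13.5,f(.03),.03,fl=15)
mv(13.5,0.5,.0,fl=15)
mv(13.5,-.5,-.0,rate=.02,fl=15)
shot('i4')
E
```

```text
(13.5, np.float64(6.530062703894476), 0.08) False F cradle [-12.1  -1.2  -1. ] err mm [ 0.4 -2.4  0.4] t 27.57
(13.5, np.float64(3.090685689154448), 0.03) False F cradle [-13.   -1.3   0.1] err mm [ 0.7 -2.8  0.6] t 27.82
(13.5, 0.5, 0.0) False F cradle [-12.9   0.8   2.7] err mm [ 1.  -2.9  1. ] t 28.07
(13.5, -0.5, -0.0) False F cradle [-13.6   0.    2.2] err mm [ 1.1 -2.6  1.1] t 28.32
```

View pics/i4_scene.png

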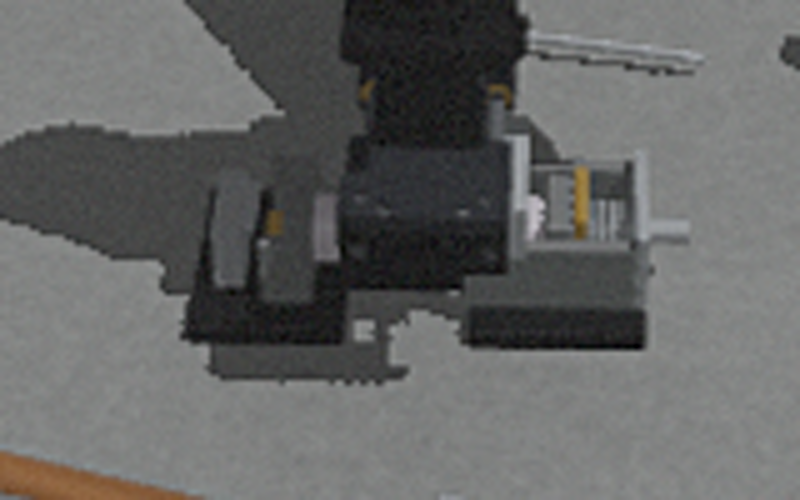

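View pics/i4_wrist.png

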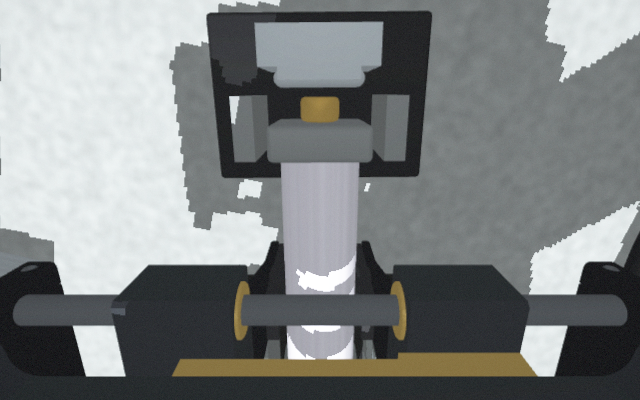

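```bash
python3 - <<'E'
from ins import *
print(mv(13.5,-4,-.02,rate=.02,fl=12))
s=env.read_state();z=(s['position'][2]-.032+.016)*1e3;print('z',z)
mv(6,-3,-.02,rate=.03)
mv(1,-3,-.02,rate=.03)
mv(-2,-3,-.02,rate=.03,fl=12)
shot('i5')
E
```

```text
(13.5, -4, -0.02) True F cradle [-9.1 -0.2  1.7] err mm [ 1.7 -4.1  3.9] t 28.62
True
z -0.014310646645674524
(6, -3, -0.02) False F cradle [-2.9  3.4 11.8] err mm [ 1.4 -0.3  2.9] t 28.93
(1, -3, -0.02) False F cradle [-0.2  3.2 12.2] err mm [1.3 0.2 2.9] t 29.25
(-2, -3, -0.02) False F cradle [ 7.9  4.  13.4] err mm [1.  2.2 2.9] t 29.5
```

View pics/i5_scene.png

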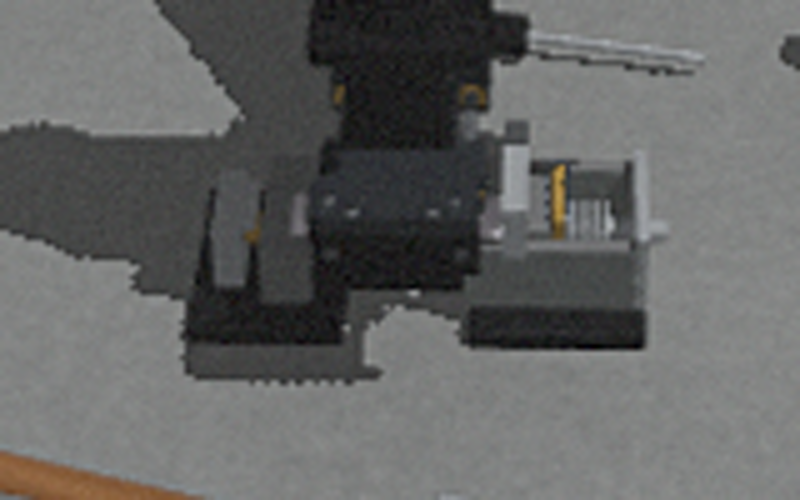

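View pics/i5_wrist.png

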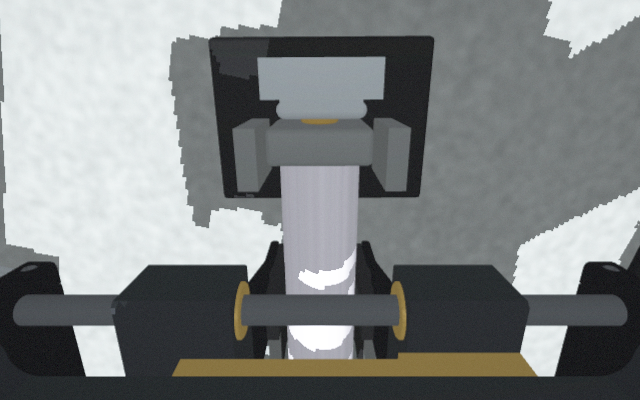

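```bash
python3 - <<'E'
from ins import *
env.gripper_to(.62)
s=env.read_state();P=s['position'];print(s['force'])
print(env.move_straight([P[0],P[1],.15],rate=.08,force_limit=15))
env.gripper_to(.9)
env.goto([.50,.06,.25],[-90,0,11.7]); shot('j1',('wrist',))
env.goto([.36,.25,.3],[-90,0,11.7]); env.dwell(.2)
shot('j2',('scene','top'));print(env.read_state()['clock'])
p=pickle.load(open('j1_wrist.pkl','rb'))
segs=[]
for a,b in [(-.07,-.056),(.056,.07)]: segs+=box(a,b,-.02,.02,.052,.052)
segs+=box(-.08,-.07,-.008,.008,.032,.032)
im=cv2.resize(p['image'][170:280,165:375],None,fx=3.8,fy=3.8,interpolation=cv2.INTER_CUBIC);cv2.imwrite('pics/j1r.png',im);wire(p,SEAT,segs,im,3.8,(165,170));cv2.imwrite('pics/j1.png',im)
t=pickle.load(open('j2_top.pkl','rb'));cv2.imwrite('pics/j2t.png',t['image'])
E
```

```text
[-0.44176588  0.47115828  0.20503488]
False
35.725
```

View pics/j1.png

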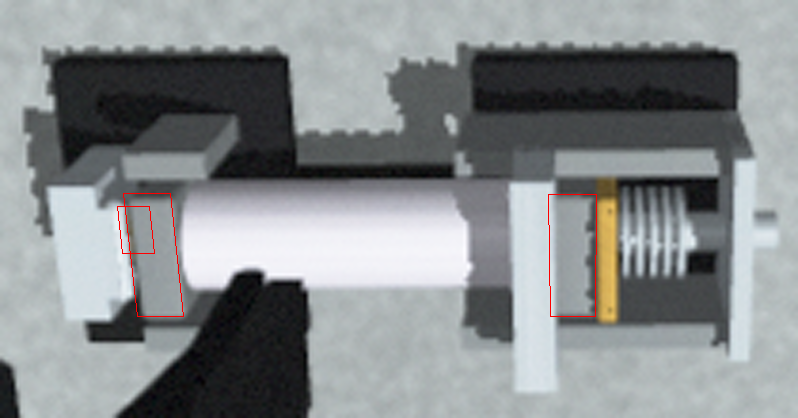

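View pics/j2_scene.png

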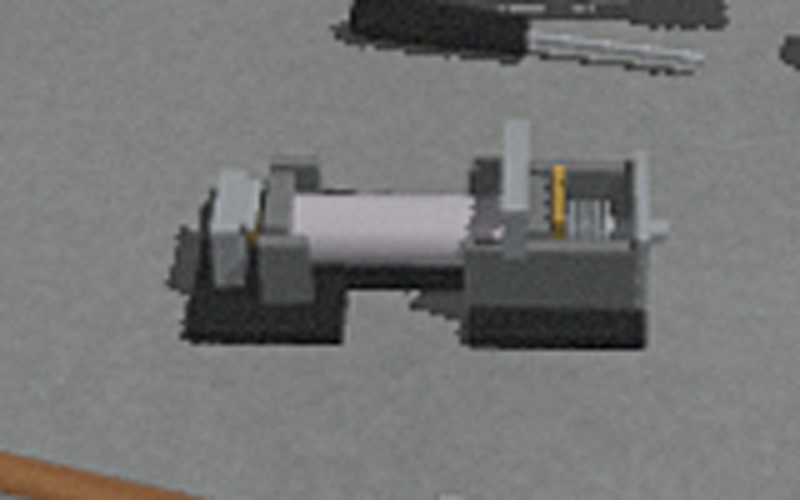

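View pics/j2t.png

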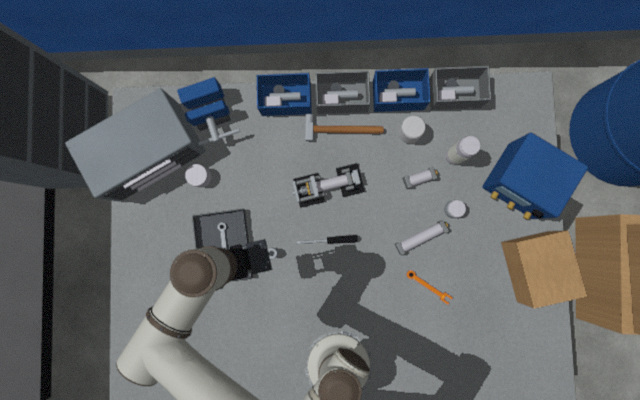

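```bash
python3 - <<'E'
from h import *
env.close_job()
E
```

```text
the job is handed in; nothing more can be done
```

The spanner is in the tool tray and the 150 mm cell is loaded in the cradle. I handed the job in soon after 35.7 s on the robot's clock; the limit is 72 s. No verdict is reported, so what follows rests on my own checks.

**Spanner:** I gripped it by the shank outside the cradle cheeks and released it a few millimetres above the tray floor. The wrist picture afterwards shows it lying flat within the walls.

**Cell:** I gripped the 150 mm cell at its middle and fed the flat end under the bridge at 0.3 rad. Then I pushed it against the spring (about 13 N), lowered it past the lip and slid it back until the nub met the post.

**Last checks:**
- Both collars lie within about 1 mm of their loaded outlines in the wrist picture, and the nub is under the lip.
- The spring plate shows about 8 mm of travel.
- The cell was pressed to the floor at its expected height before I let go.
- The other cells and the bystanders look unmoved in the top picture.
- The gripper is clear of everything.

No check failed. While the spring was being pushed, the arm lagged its commanded position by about 3 mm, so I commanded a little further in to make up for it.

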